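Face the jug's handle to the brass arrow and set the magnifier over it

ROBOT

A 6-joint arm with a two-finger parallel gripper is mounted at the origin on the work surface. World frame = base frame: x ahead of the robot, y to its left, z up, the work surface at z = 0. Lengths are in m, angles in rad, forces in N, time in s.
With the tool pointing down it reaches from about 0.35 to 0.775 m from the base axis. Payload 5.5 kg.
Tool frame: the origin (TCP) lies at the very end of the fingers, on their centre line; the grasp point (between the pads) lies 19 mm behind it; z points along the fingers, y is the line along which they close (so a half turn about z gives the same grasp; the last joint's range is limited). The gripper opens to 85 mm and grips with 20 to 120 N. Pads are 22 mm wide; open, the fingers measure 114 mm over their backs; the gripper's body (76 mm by 85 mm) begins 54 mm behind the grasp point. The pads swing forward as they close: fully open they stand 13 mm farther back than shut.
Start: joints at [1.109, 0.313, 0.046, 1.304, 0, 1.431], TCP at [0.182, 0.546, 0.231] pointing down, gripper open.
Joint ranges: [-2.76, 2.76], [-0.86, 1.69], [-1.03, 1.26], [-2.2, 2.34], [-1.47, 1.5], [-3.14, 3.14]. Speed limits (rad/s): [2.57, 2.57, 3.14, 3.14, 3.14, 3.14].

INTERFACE

Orientations are given as a unit quaternion [w, x, y, z].
In Python, from workcell import env, imaging, ticket gives the robot as it stands. The module is installed in compiled form; this text tells all that it offers.
- The arm moves only by the tool apply_moves, never from a script. Its argument "rows" is a list of rows, each an object with "xyz": the shift along the tool's x, y, z in mm, a list of three; "turn": the turn, a rotation vector about the tool's x, y, z in rad, a list of three; "grip": the opening, from 0 (shut) to 1 (fully open). A call has 1 to 12 rows; each row is the pose to reach, as a shift and turn from the pose commanded when the call began, along the tool's axes at that moment; what a row does not reach only later rows make up. A row lasts 1/12 s, in which the tool goes at most 41.7 mm and 7.16 degrees, less where a joint would pass 70% of its speed; a pose out of reach is approached as far as the arm can. A call with a gripper value outside its range is refused whole. The fingers move at their own pace and stop on an object; "force" is the grip in N (left out, the last holds). Time passes only in rows, so rows that repeat a pose let the fingers close. It gives the time, the measured TCP pose, the force, the opening and the grip force at its end, in the units of the state.
- env.get_state(): the state, without advancing time (a new reading comes with each control period).
- imaging.read_camera(name): name is "side" or "top" or "wrist"; returns a dict with "color" (480x640x3 uint8, blue, green, red), "z_map" (480x640 float32, m along the optical axis (not along the pixel's ray), 0 where there is no reading), "camera_matrix" (3x3 intrinsics, pixels), "view" (4x4, takes a point from world to camera coordinates). Camera axes: x right, y down, z forward; pixel columns grow to the right and rows downward; lengths in m; the calibration is good to about 2 mm. A picture is of the moment at which its call begins.
- ticket.hand_in(): hands the job in; it is judged then, once.
The state is a dict: "clock": time; "joint_pos": joint angles; "qvel": joint speeds; "tau": joint torques, N m; "tcp_pos": TCP position; "orientation": TCP orientation; "wrist_force": force on the tool from outside, world axes, zero at the start; "ft_torque": the same for the moment, N m; "finger_gap": finger opening in m; "grip_force": force on a finger pad.
Only numpy, scipy, OpenCV 4.12 (cv2) and the standard library are available. Lean on these libraries where they do the work, as an engineer would, in place of code of your own. Each camera call takes 0.05 s, during which the arm holds its last target. There are 200 camera calls.

TASK

Get the copper jug ready for inspection: turn it about its own axis, standing in its turntable nest, until its handle points straight at the brass arrow on the plank. Swing the bench magnifier in so that its lens is centred over the jug, and tilt the lens level. Keep the jug upright in its nest, and leave the mallet, the round tin and the grey box alone.

Things in the scene. Friction and masses are not known exactly. Their poses are not given: they have to be found in the camera images.
- station: Fixed dark wooden plank, 25 mm thick, -155 to +225 mm in x, +-150 mm in y. Origin: on the vertical axis of the jug's nest, at table height; +x points from the nest to the magnifier post. The nest is a small turntable on the plank, turning with slight friction: 104 mm dark steel rim, 12 mm high, 79 mm inside, floor 4 mm above the plank. The post (18 mm diameter, 60 mm foot) stands at x = +170 mm.
- index: Flat brass arrow fixed on the plank, 4 mm thick, pointing at the nest from outside. Origin: on the nest axis at table height; its +x axis points from the nest axis out to the arrow, which lies 100 to 144 mm from the nest axis.
- jug: Loose copper jug, 85 mm tall, 81 mm largest diameter (75 mm foot, 74 mm mouth), about 0.45 kg, standing in the nest (underside 29 mm above the table). Origin: centre of its underside; z up; +x points to its brass handle (the pouring lip is at -x). The foot is 2 mm loose all round in the nest's rim; nest and jug turn together.
- jug_handle (a point): Middle of the handle's outer upright, 95 mm from the jug's axis, 52 mm above the jug's underside. The handle is a bar of 9 mm diameter in the jug's x-z plane: upper and lower arms 75 and 29 mm above the jug's underside (centre lines), reaching from the wall to the upright.
- mag_swivel (a joint): Swivel of the magnifier's arm about its post (rad): 0 = the lens is centred over the nest; positive = swung away towards the station's +y side (clockwise seen from above). Range -0.6 to 1.9; stiff, stays where it is left (about 0.2 N m).
- mag_tilt (a joint): Tilt of the lens head (rad) about a level hinge across the arm's outer end, 115 mm from the post's axis: 0 = lens level, positive = its free end is raised. Range -0.7 to 1.2; stiff, stays where it is left (about 0.22 N m).
- post_axis (a point): On the post's vertical axis at the height of the magnifier's arm (225 mm). The arm is a level steel rod of 12 mm diameter from here to the tilt hinge, 115 mm away; its last 12 mm is a black block 34 mm wide and 14 mm high.
- lens_center (a point): Centre of the lens, 55 mm from the tilt hinge. The lens sits in a black ring, 96 mm outside diameter, 12 mm thick; when level it is 170 mm from the post's axis, 225 mm above the table. This point's x axis points back along the head to the tilt hinge, z is the lens's normal.
- lens_tab (a point): Centre of the upper face of the red thumb tab on the free end of the lens ring, 118 mm from the tilt hinge. The tab is 30 mm wide, 8 mm thick and sticks out 32 mm beyond the ring.
- mallet: Bystander: loose wooden mallet lying on the table, head 95 mm long and 52 mm in diameter, handle 190 mm. Origin: under the centre of the head; handle towards -x.
- tin: Bystander: loose round dark steel tin, 80 mm diameter, 28 mm high. Origin: centre of its underside.
- stamp_box: Bystander: loose grey steel box, 114 x 84 x 69 mm. Origin: centre of its underside.
There are look-alikes about, which are no part of the job. Several things have the shape of the jug; the one meant has the colours described above.

How it is judged:
By the outcome, as a careful person would: the job done as asked, in the order asked, and still so for the second after the job is handed in, with the robot touching nothing.
It also fails if it takes over 67 s, if anything falls off the work surface, if the arm or the gripper's body presses on something with over 40 N, if the wrist force passes 120 N, or if a joint passes its speed limit or range.

## Working session

There is one attempt and no reset: what is moved stays moved. The work goes in short steps, Python scripts to look and compute and a tool call to move; the robot and the scene stay as the last step left them, time stands still between calls to the robot, and variables do not carry over. Pictures are saved under pics/ and viewed, at most 10 in all, crops included, and the job is handed in when it is done.

Besides the shell and the picture viewer there is one more tool, called after "Call:" by a JSON object that holds its "op" and its "data", one argument or row to a line. apply_moves: Moves the arm, as the interface text tells. Its arguments: {"type":"object","properties":{"rows":{"type":"array"},"force":{"type":"number"}},"required":["rows"]}

```bash
mkdir -p pics; cat > h.py <<'E'
import numpy as np, cv2
from workcell import env, imaging, ticket
from scipy.spatial.transform import Rotation as R
def cam(n):
    d=imaging.read_camera(n); K=np.array(d["camera_matrix"]); V=np.array(d["view"]); return d["color"],d["z_map"],K,V
def pts(z,K,V):
    v,u=np.indices(z.shape); P=np.stack([(u-K[0,2])/K[0,0]*z,(v-K[1,2])/K[1,1]*z,z],-1)
    return (P-V[:3,3])@V[:3,:3]
def pix(p,K,V):
    c=V[:3,:3]@np.array(p)+V[:3,3]; return K[:2,:2]@(c[:2]/c[2])+K[:2,2]
def rot(s=None):
    q=np.array((s or env.get_state())["orientation"]); return R.from_quat(q[[1,2,3,0]])
E
python3 - <<'E'
from h import *
for n in("side","top"):
    c,z,K,V=cam(n); cv2.imwrite(f"pics/{n}0.png",c); np.savez(f"{n}0.npz",c=c,z=z,K=K,V=V); print(n,K[0,0],-V[:3,:3].T@V[:3,3],V[2,:3])
s=env.get_state();print(s)
E
```

```text
side 562.2188585788012 [ 0.13881535 -0.93626689  0.90958901] [ 0.27588133  0.74231168 -0.61062498]
top 522.8039444370345 [3.13974606e-01 5.26007181e-05 1.32936423e+00] [ 0.13500016  0.01026846 -0.99079237]
{'clock': 0.1, 'joint_pos': array([1.10941640e+00, 3.13984680e-01, 4.50611346e-02, 1.30360833e+00,
       9.15065206e-07, 1.43119081e+00]), 'qvel': array([ 0.00173739, -0.002385  ,  0.00442379,  0.00078459, -0.00062924,
        0.00180567]), 'tau': array([ 2.22196373e-03, -4.81723559e+01,  2.99245155e+01,  1.26722440e-02,
       -1.36319691e-04,  7.27840870e-06]), 'tcp_pos': array([0.18164266, 0.54505577, 0.23045141]), 'orientation': array([-2.57289903e-04,  1.60193957e-01,  9.87085175e-01, -8.28753253e-04]), 'wrist_force': array([-0.23332695, -0.25921173,  0.75423469]), 'ft_torque': array([-0.02154243,  0.01002507,  0.00734125]), 'grip_force': 0.0, 'finger_gap': 0.08520526630814855}
```

View pics/side0.png

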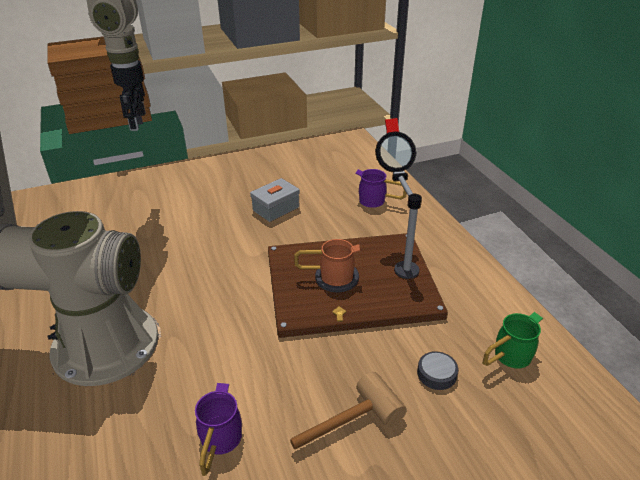

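View pics/top0.png

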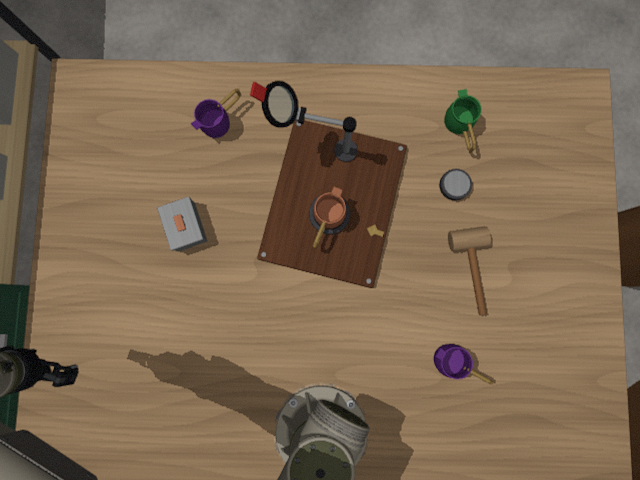

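Side: copper jug at (338,262), its handle to (300,260); arrow (340,313); lens (396,152) with red tab (391,126). Top: jug (330,211), handle towards (320,243), arrow (375,231), post top (349,125), lens (280,104), tab (258,91).

```bash
cat > m.py <<'E'
from h import *
def ld(n): d=np.load(n+"0.npz"); return d["c"],d["z"],d["K"],d["V"]
c,z,K,V=ld("top"); P=pts(z,K,V); hsv=cv2.cvtColor(c,cv2.COLOR_BGR2HSV)
print("heights",[ (u,v,P[v,u].round(3)) for u,v in[(285,200),(375,231),(349,124),(280,104),(258,91),(330,211),(320,240),(303,116),(455,184),(180,222)]])
# plank
m=(abs(P[...,2]-.025)<.006)&(hsv[...,2]<110)&(P[...,0]>.2); m=m.astype(np.uint8)
n,l,st,_=cv2.connectedComponentsWithStats(m); k=1+st[1:,4].argmax(); q=P[l==k]
(cx,cy),(w,h),a=cv2.minAreaRect((q[:,:2]*1000).astype(np.float32)); print("plank",cx,cy,w,h,a)
bx=cv2.boxPoints(((cx,cy),(w,h),a)); print(bx.round(0))
def comp(mask,name):
    q=P[mask&(z>0)]; print(name,len(q),q.mean(0).round(4),q.min(0).round(3),q.max(0).round(3)); return q
H,S,Va=hsv[...,0],hsv[...,1],hsv[...,2]
win=np.zeros(H.shape,bool)
w=win.copy(); w[222:240,364:388]=1; A=comp(w&(S>120)&(Va>130)&(P[...,2]>.02)&(P[...,2]<.05),"arrow")
w=win.copy(); w[80:105,245:270]=1; T=comp(w&((H<6)|(H>174))&(S>170)&(P[...,2]>.1),"tab")
w=win.copy(); w[75:135,255:305]=1; L=comp(w&(Va<60)&(P[...,2]>.12),"ring")
w=win.copy(); w[215:255,305:330]=1; Hn=comp(w&(P[...,2]>.085)&(P[...,2]<.13),"handle+")
w=win.copy(); w[105:135,300:360]=1; Ar=comp(w&(P[...,2]>.2)&(P[...,2]<.26),"arm")
w=win.copy(); w[180:240,305:355]=1; J=comp(w&(P[...,2]>.105)&(P[...,2]<.122),"jugrim")
print("J circ",cv2.minEnclosingCircle((J[:,:2]*1000).astype(np.float32)))
Lc=L-L.mean(0); print("ring normal",np.linalg.svd(Lc,full_matrices=0)[2][2])
E
python3 m.py
```

```text
heights [(285, 200, array([0.568, 0.105, 0.02 ])), (375, 231, array([ 0.491, -0.124,  0.029])), (349, 124, array([ 0.695, -0.046,  0.239])), (280, 104, array([0.727, 0.102, 0.267])), (258, 91, array([0.732, 0.143, 0.321])), (330, 211, array([ 0.537, -0.01 ,  0.044])), (320, 240, array([0.467, 0.014, 0.021])), (303, 116, array([0.714, 0.055, 0.232])), (455, 184, array([ 0.616, -0.326,  0.029])), (180, 222, array([0.498, 0.356, 0.069]))]
plank 568.0885620117188 -16.668746948242188 300.1044921875 378.48394775390625 77.0245361328125
[[ 350. -120.]
 [ 719. -205.]
 [ 786.   87.]
 [ 417.  172.]]
arrow 92 [ 0.4923 -0.1222  0.0296] [ 0.481 -0.144  0.025] [ 0.507 -0.106  0.035]
tab 207 [0.7328 0.1427 0.3177] [0.718 0.128 0.3  ] [0.749 0.158 0.332]
ring 612 [0.7222 0.0971 0.268 ] [0.678 0.052 0.219] [0.774 0.137 0.31 ]
handle+ 160 [0.4831 0.013  0.105 ] [ 0.442 -0.008  0.086] [0.519 0.029 0.118]
arm 486 [ 0.7069 -0.0026  0.2318] [ 0.685 -0.062  0.214] [0.738 0.061 0.243]
jugrim 328 [ 0.5331 -0.0081  0.1123] [ 0.459 -0.045  0.105] [0.585 0.026 0.121]
J circ ((518.478759765625, -6.1522016525268555), 67.1380844116211)
ring normal [ 0.1454891   0.70431973 -0.6948141 ]
```

```bash
python3 - <<'E'
import cv2,numpy as np
a=cv2.imread("pics/top0.png");b=cv2.imread("pics/side0.png")
x=cv2.resize(a[170:270,285:400],None,fx=3.4,fy=3.4,interpolation=2);y=cv2.resize(b[105:225,340:455],None,fx=3.4,fy=3.4,interpolation=2)
h=max(x.shape[0],y.shape[0]);o=np.zeros((h,x.shape[1]+y.shape[1],3),np.uint8);o[:x.shape[0],:x.shape[1]]=x;o[:y.shape[0],x.shape[1]:]=y
cv2.imwrite("pics/crop.png",o)
E
```

```text
(no output)
```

View pics/crop.png

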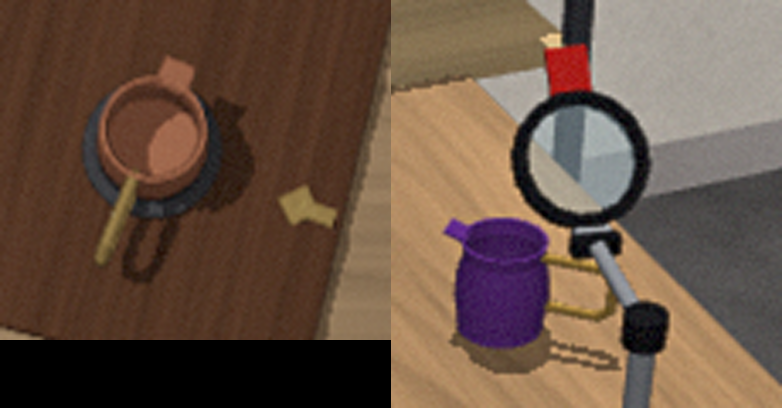

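```bash
cat > m2.py <<'E'
import sys
from h import *
def cast(uv,zz,K,V):
    uv=np.atleast_2d(uv).astype(float); d=np.c_[(uv-K[:2,2])/[K[0,0],K[1,1]],np.ones(len(uv))]@V[:3,:3]
    o=-V[:3,:3].T@V[:3,3]; return (o+d*((zz-o[2])/d[:,2:]))[:,:2]*1000
def brass(c):
    h=cv2.cvtColor(c,cv2.COLOR_BGR2HSV); return h,(h[...,0]>=18)&(h[...,0]<=30)&(h[...,1]>110)
def uvs(m): v,u=np.nonzero(m); return np.c_[u,v]
def line(p):
    vx,vy,x,y=cv2.fitLine(p.astype(np.float32),cv2.DIST_HUBER,0,.01,.01).ravel(); return np.degrees(np.arctan2(vy,vx)),x,y
NEST=np.array([534.0,-8.8])
if __name__=="__main__":
    d=np.load("top0.npz"); c,K,V=d["c"],d["K"],d["V"]; h,b=brass(c)
    def sel(m,u0,u1,v0,v1): o=np.zeros(m.shape,bool); o[v0:v1,u0:u1]=m[v0:v1,u0:u1]; return uvs(o)
    a=sel(b&(h[...,2]>120),362,390,220,242); pa=cast(a,.029,K,V); print("arrow",len(a),pa.mean(0),line(pa)[0], np.ptp(pa,0))
    r=pa-NEST; print("ang",np.degrees(np.arctan2(*(r.mean(0)[::-1]))),"rad",np.linalg.norm(r,axis=1).min(),np.linalg.norm(r,axis=1).max())
    t=pa[np.argsort(-np.linalg.norm(r,axis=1))[:8]].mean(0)-NEST; i=pa[np.argsort(np.linalg.norm(r,axis=1))[:4]].mean(0)-NEST
    print("tail ang",np.degrees(np.arctan2(t[1],t[0])),"tip",np.degrees(np.arctan2(i[1],i[0])))
    g=sel(b,308,328,224,252); g=g[g[:,1]>0]; pg=cast(g,.106,K,V); print("handle",len(g),line(pg),pg.min(0),pg.max(0)); print("off-axis ang", np.degrees(np.arctan2(*(pg.mean(0)-NEST)[::-1])))
    cop=(h[...,0]>=3)&(h[...,0]<=14)&(h[...,1]>100)&(h[...,2]>75)
    w=np.zeros(cop.shape,np.uint8); w[180:232,305:355]=cop[180:232,305:355]
    print("copper",w.sum()); w=cv2.morphologyEx(w,cv2.MORPH_CLOSE,np.ones((9,9)));w=cv2.morphologyEx(w,cv2.MORPH_OPEN,cv2.getStructuringElement(2,(17,17)))
    u=uvs(w>0); p=cast(u,.114,K,V); print("mouth",p.mean(0),p.min(0),p.max(0))
E
python3 m2.py
```

```text
arrow 102 [ 492.35886193 -123.01471695] 70.421295 [25.52789021 37.68088383]
ang -110.03117024878752 rad 103.71365227132914 143.19359604143446
tail ang -110.09752184557159 tip -110.46158587368106
handle 112 (np.float32(-21.153202), np.float32(467.89816), np.float32(15.970499)) [439.93625252   3.82353068] [495.08453919  28.95852953]
off-axis ang 159.43096729079892
copper 1819
mouth [548.04907756  -1.13492176] [486.24261163 -65.45494314] [600.6612017   51.05167744]
```

Call:
{"op": "apply_moves", "data": {
  "rows": [
    {"xyz":[0,0,-20],"turn":[0,0,0],"grip":1}
  ]
}}

```text
clock: 0.18
tcp_pos: [0.1808, 0.5434, 0.2471]
orientation: [-0.001, 0.16, 0.987, -0.004]
wrist_force: [-0.4, 0.3, -0.3]
finger_gap: 0.0853
grip_force: 0.0
```

```bash
cat > go.py <<'E'
import sys
from h import *
# go.py x y z(mm) yaw(deg of tool x, tool down): shift and turn in tool axes
def go(x,y,z,yaw):
    s=env.get_state(); r=rot(s); t=r.inv().apply(np.array([x,y,z])-np.array(s["tcp_pos"])*1000)
    a=np.radians(yaw); M=np.array([[np.cos(a),np.sin(a),0],[np.sin(a),-np.cos(a),0],[0,0,-1]])
    print("xyz",t.round(1),"turn",(r.inv()*R.from_matrix(M)).as_rotvec().round(3),"dist",np.linalg.norm(t).round(0))
if __name__=="__main__": go(*map(float,sys.argv[1:]))
E
python3 go.py 534 -9 230 159; python3 go.py 420 170 250 159
```

```text
xyz [-509.8 -412.2   19.9] turn [-0.008 -0.001  0.045] dist 656.0
xyz [-345.  -278.6   -1. ] turn [-0.008 -0.001  0.045] dist 443.0
```

Call:
{"op": "apply_moves", "data": {
  "rows": [
    {"xyz":[-510,-412,20],"turn":[-0.008,-0.001,0.045],"grip":1},
    {"xyz":[-510,-412,20],"turn":[-0.008,-0.001,0.045],"grip":1},
    {"xyz":[-510,-412,20],"turn":[-0.008,-0.001,0.045],"grip":1},
    {"xyz":[-510,-412,20],"turn":[-0.008,-0.001,0.045],"grip":1},
    {"xyz":[-510,-412,20],"turn":[-0.008,-0.001,0.045],"grip":1},
    {"xyz":[-510,-412,20],"turn":[-0.008,-0.001,0.045],"grip":1},
    {"xyz":[-510,-412,20],"turn":[-0.008,-0.001,0.045],"grip":1},
    {"xyz":[-510,-412,20],"turn":[-0.008,-0.001,0.045],"grip":1},
    {"xyz":[-510,-412,20],"turn":[-0.008,-0.001,0.045],"grip":1},
    {"xyz":[-510,-412,20],"turn":[-0.008,-0.001,0.045],"grip":1},
    {"xyz":[-510,-412,20],"turn":[-0.008,-0.001,0.045],"grip":1},
    {"xyz":[-510,-412,20],"turn":[-0.008,-0.001,0.045],"grip":1}
  ]
}}

```text
clock: 1.18
tcp_pos: [0.4518, 0.1226, 0.2358]
orientation: [0.001, 0.182, 0.983, 0.004]
wrist_force: [0.8, 0.2, 0.8]
finger_gap: 0.0857
grip_force: 0.0
```

```bash
python3 go.py 534 -9 220 159
```

```text
xyz [-124.   -93.5   15.1] turn [ 0.008  0.001 -0.   ] dist 156.0
```

Call:
{"op": "apply_moves", "data": {
  "rows": [
    {"xyz":[-110,-83,15],"turn":[0,0,0],"grip":1},
    {"xyz":[-110,-83,15],"turn":[0,0,0],"grip":1},
    {"xyz":[-110,-83,15],"turn":[0,0,0],"grip":1},
    {"xyz":[-110,-83,15],"turn":[0,0,0],"grip":1},
    {"xyz":[-110,-83,15],"turn":[0,0,0],"grip":1},
    {"xyz":[-110,-83,15],"turn":[0,0,0],"grip":1},
    {"xyz":[-110,-83,15],"turn":[0,0,0],"grip":1}
  ]
}}

```text
clock: 1.77
tcp_pos: [0.5234, 0.0088, 0.2203]
orientation: [0.0, 0.182, 0.983, 0.004]
wrist_force: [-0.6, -0.0, 0.8]
finger_gap: 0.0853
grip_force: 0.0
```

```bash
python3 go.py 534 -9 82 159; python3 - <<'E'
from h import *
c,z,K,V=cam("wrist"); cv2.imwrite("pics/w1.png",c); np.savez("w1.npz",c=c,z=z,K=K,V=V); print(-V[:3,:3].T@V[:3,3],pix([.534,-.009,.114],K,V),pix([.534,-.009,.037],K,V))
E
```

```text
xyz [-16.3 -13.9 138.2] turn [ 0.008 -0.001  0.   ] dist 140.0
[0.44403862 0.03753202 0.3630581 ] [300.37018196 263.39601478] [303.770321   230.40196899]
```

View pics/w1.png

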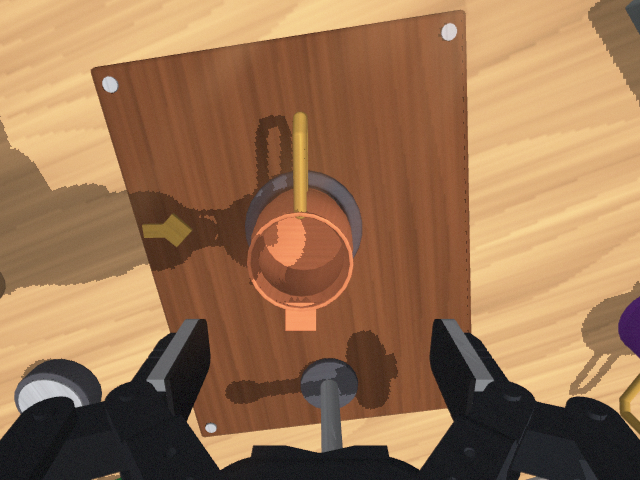

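Wrist view: mouth centred at (300,261), within 2 px of the prediction; handle from (300,115) to (302,212), lined up with the tool; arrow tip at (190,231). The positions hold, so descend.

Call:
{"op": "apply_moves", "data": {
  "rows": [
    {"xyz":[-16,-14,20],"turn":[0.008,0,0],"grip":1},
    {"xyz":[-16,-14,45],"turn":[0.008,0,0],"grip":1},
    {"xyz":[-16,-14,70],"turn":[0.008,0,0],"grip":1},
    {"xyz":[-16,-14,70],"turn":[0.008,0,0],"grip":1}
  ]
}}

```text
clock: 2.15
tcp_pos: [0.5309, -0.0085, 0.1463]
orientation: [-0.003, 0.181, 0.983, 0.0]
wrist_force: [-1.5, 0.1, -0.4]
finger_gap: 0.0851
grip_force: 0.0
```

```bash
python3 go.py 534 -9 84 159
```

```text
xyz [-3.5  0.7 62.3] turn [-0.001 -0.007  0.002] dist 62.0
```

Call:
{"op": "apply_moves", "data": {
  "rows": [
    {"xyz":[-2,0,20],"turn":[0,0,0],"grip":1},
    {"xyz":[-2,0,40],"turn":[0,0,0],"grip":1},
    {"xyz":[-2,0,60],"turn":[0,0,0],"grip":1},
    {"xyz":[-2,0,60],"turn":[0,0,0],"grip":1},
    {"xyz":[-2,0,60],"turn":[0,0,0],"grip":1}
  ]
}}

```text
clock: 2.57
tcp_pos: [0.5357, -0.0101, 0.091]
orientation: [-0.0, 0.182, 0.983, 0.0]
wrist_force: [0.5, -0.6, 0.6]
finger_gap: 0.0856
grip_force: 0.0
```

Call:
{"op": "apply_moves", "data": {
  "rows": [
    {"xyz":[1,-1,4],"turn":[0,0,0],"grip":0.7},
    {"xyz":[1,-1,4],"turn":[0,0,0],"grip":0.7},
    {"xyz":[1,-1,4],"turn":[0,0,0],"grip":0.7},
    {"xyz":[1,-1,4],"turn":[0,0,0],"grip":0.7},
    {"xyz":[1,-1,4],"turn":[0,0,0],"grip":0.7}
  ],
  "force": 30
}}

```text
clock: 2.98
tcp_pos: [0.5367, -0.0115, 0.0886]
orientation: [0.002, 0.182, 0.983, 0.0]
wrist_force: [-0.3, 2.2, 7.2]
finger_gap: 0.0707
grip_force: 33.9
```

Call:
{"op": "apply_moves", "data": {
  "rows": [
    {"xyz":[0,1,0],"turn":[0,0,-0.08],"grip":0.7},
    {"xyz":[0.1,1.5,0],"turn":[0,0,-0.16],"grip":0.7},
    {"xyz":[0.2,1.8,0],"turn":[0,0,-0.24],"grip":0.7},
    {"xyz":[0.2,2.1,0],"turn":[0,0,-0.32],"grip":0.7},
    {"xyz":[0.3,2.3,0],"turn":[0,0,-0.4],"grip":0.7},
    {"xyz":[0.4,2.6,0],"turn":[0,0,-0.48],"grip":0.7},
    {"xyz":[0.5,2.8,0],"turn":[0,0,-0.56],"grip":0.7},
    {"xyz":[0.7,3,0],"turn":[0,0,-0.64],"grip":0.7},
    {"xyz":[0.8,3.2,0],"turn":[0,0,-0.72],"grip":0.7},
    {"xyz":[1,3.4,0],"turn":[0,0,-0.8],"grip":0.7},
    {"xyz":[1,3.4,0],"turn":[0,0,-0.8],"grip":0.7}
  ]
}}

```text
clock: 3.9
tcp_pos: [0.5371, -0.0092, 0.0883]
orientation: [0.002, -0.216, 0.976, -0.002]
wrist_force: [1.2, -1.1, 5.6]
finger_gap: 0.0708
grip_force: 33.9
```

```bash
python3 - <<'E'
from h import *
c,z,K,V=cam("wrist"); c2=cam("side")[0]
cv2.imwrite("pics/w2.png",np.hstack([cv2.resize(c,(400,300)),cv2.resize(c2[190:340,250:450],(400,300))])); print(env.get_state()["tcp_pos"],rot().as_matrix()[:,0], env.get_state()["ft_torque"])
E
```

```text
[ 0.53728837 -0.00914127  0.08833706] [-0.90859115 -0.41767027 -0.00369807] [-0.63864848 -0.29336615  0.04376126]
```

View pics/w2.png

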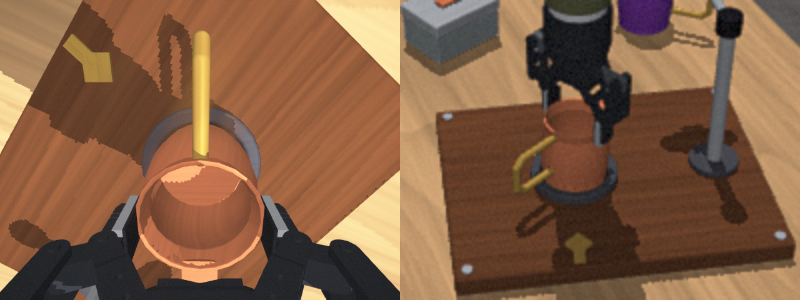

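Jug turns with the gripper; handle still lined up with the tool (handle at x≈202 in the left half), upright in its nest. Continue.

Call:
{"op": "apply_moves", "data": {
  "rows": [
    {"xyz":[0,0.3,0],"turn":[0,0,-0.08],"grip":0.7},
    {"xyz":[0,0.5,0],"turn":[0,0,-0.16],"grip":0.7},
    {"xyz":[0.1,0.8,0],"turn":[0,0,-0.24],"grip":0.7},
    {"xyz":[0.2,1.1,0],"turn":[0,0,-0.32],"grip":0.7},
    {"xyz":[0.3,1.3,0],"turn":[0,0,-0.4],"grip":0.7},
    {"xyz":[0.4,1.6,0],"turn":[0,0,-0.48],"grip":0.7},
    {"xyz":[0.5,1.8,0],"turn":[0,0,-0.56],"grip":0.7},
    {"xyz":[0.7,2,0],"turn":[0,0,-0.64],"grip":0.7},
    {"xyz":[0.8,2.2,0],"turn":[0,0,-0.72],"grip":0.7},
    {"xyz":[1,2.4,0],"turn":[0,0,-0.79],"grip":0.7},
    {"xyz":[1,2.4,0],"turn":[0,0,-0.79],"grip":0.7},
    {"xyz":[1,2.4,0],"turn":[0,0,-0.79],"grip":0.7}
  ]
}}

```text
clock: 5.0
tcp_pos: [0.536, -0.0071, 0.0882]
orientation: [0.002, -0.573, 0.82, -0.002]
wrist_force: [2.0, -1.5, 6.1]
finger_gap: 0.0708
grip_force: 34.0
```

```bash
cat > ang.py <<'E'
from m2 import *
c,z,K,V=cam("wrist"); np.savez("w.npz",c=c,z=z,K=K,V=V); h,b=brass(c); P=pts(z,K,V); r=rot().as_matrix()[:,0]; print("tool yaw",np.degrees(np.arctan2(r[1],r[0]))%360, env.get_state()["tcp_pos"])
w=np.linalg.norm(P[...,:2]*1000-NEST,axis=2)
for nm,m,zz in(("handle",b&(P[...,2]>.098)&(w<105)&(w>44),.106),("arrow",b&(abs(P[...,2]-.029)<.008)&(w>95)&(w<150),.029)):
    m=cv2.morphologyEx(m.astype(np.uint8),cv2.MORPH_OPEN,np.ones((3,3)))
    u=uvs(m); 
    if len(u)<10: print(nm,"none");continue
    p=cast(u,zz,K,V); l=line(p); q=p.mean(0)-NEST; print(nm,len(u),"line",l[0]%180,"centroid",np.degrees(np.arctan2(q[1],q[0]))%360,np.linalg.norm(q),p.mean(0))
E
python3 ang.py
```

```text
tool yaw 249.85905255814868 [ 0.53598999 -0.00708285  0.08825132]
handle 4693 line 69.55683 centroid 249.65977014406866 71.62929146709764 [509.102081   -75.96285451]
arrow 2289 line 159.98137 centroid 250.0481568933635 117.4633481594481 [ 493.91795652 -119.21316929]
```

Call:
{"op": "apply_moves", "data": {
  "rows": [
    {"xyz":[0,0,0],"turn":[0,0,-0.006],"grip":0.7},
    {"xyz":[0,0,0],"turn":[0,0,-0.006],"grip":0.7},
    {"xyz":[0,0,0],"turn":[0,0,-0.006],"grip":1},
    {"xyz":[0,0,0],"turn":[0,0,-0.006],"grip":1},
    {"xyz":[0,0,0],"turn":[0,0,-0.006],"grip":1},
    {"xyz":[0,0,0],"turn":[0,0,-0.006],"grip":1},
    {"xyz":[0,0,-20],"turn":[0,0,-0.006],"grip":1},
    {"xyz":[0,0,-50],"turn":[0,0,-0.006],"grip":1},
    {"xyz":[0,0,-90],"turn":[0,0,-0.006],"grip":1},
    {"xyz":[0,0,-120],"turn":[0,0,-0.006],"grip":1},
    {"xyz":[0,0,-150],"turn":[0,0,-0.006],"grip":1},
    {"xyz":[0,0,-150],"turn":[0,0,-0.006],"grip":1}
  ]
}}

```text
clock: 6.05
tcp_pos: [0.5359, -0.0068, 0.2425]
orientation: [0.004, -0.576, 0.817, -0.003]
wrist_force: [1.2, -0.1, 0.8]
finger_gap: 0.0858
grip_force: 0.0
```

```bash
python3 ang.py; python3 - <<'E'
from h import *
d=np.load("w.npz"); cv2.imwrite("pics/w3.png",d["c"])
E
```

```text
tool yaw 250.3994451253639 [ 0.53510933 -0.00666172  0.23961564]
handle 941 line 70.284454 centroid 249.54182610035343 71.18317609612986 [509.11980613 -75.49348178]
arrow 1018 line 70.638214 centroid 250.1328395545503 122.57283759229415 [ 492.34477819 -124.07767785]
```

View pics/w3.png

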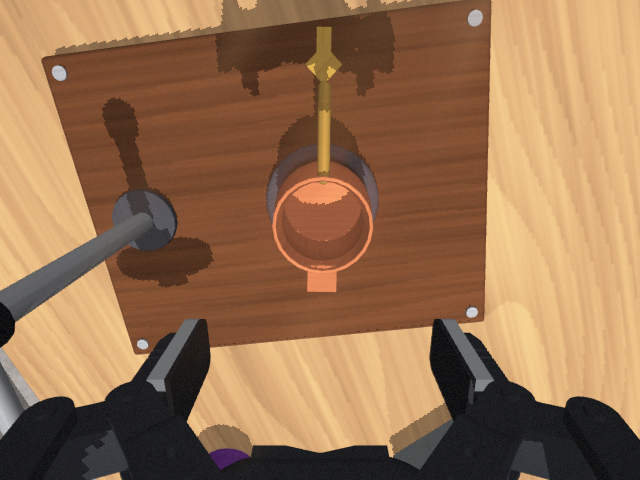

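Wrist view: handle (324,85–175) points straight at the arrow (324,30–75); jug upright, centred at (323,225). Angles agree to about 0.3°. Now the magnifier arm: grip the rod.

```bash
python3 go.py 709 10 300 260.5; python3 -c "
from h import *
print(env.get_state()['joint_pos'].round(2))"
```

```text
xyz [ -74.1 -158.6  -59.2] turn [-0.007  0.001 -0.176] dist 185.0
[-0.16  0.23 -0.05  1.29  0.   -1.39]
```

Call:
{"op": "apply_moves", "data": {
  "rows": [
    {"xyz":[0,0,-30],"turn":[0,0,0.12],"grip":1},
    {"xyz":[0,0,-60],"turn":[0,0,0.24],"grip":1},
    {"xyz":[-5,-10,-60],"turn":[0,0,0.36],"grip":0.6},
    {"xyz":[-10,-25,-60],"turn":[0,0,0.48],"grip":0.6},
    {"xyz":[-20,-40,-60],"turn":[0,0,0.6],"grip":0.6},
    {"xyz":[-25,-60,-60],"turn":[0,0,0.72],"grip":0.6},
    {"xyz":[-35,-80,-60],"turn":[0,0,0.84],"grip":0.6},
    {"xyz":[-45,-95,-60],"turn":[0,0,0.96],"grip":0.6},
    {"xyz":[-50,-110,-60],"turn":[0,0,1.08],"grip":0.6},
    {"xyz":[-60,-125,-60],"turn":[0,0,1.2],"grip":0.6},
    {"xyz":[-65,-140,-60],"turn":[0,0,1.32],"grip":0.6},
    {"xyz":[-74,-158,-60],"turn":[0,0,1.44],"grip":0.6}
  ]
}}

```text
clock: 7.1
tcp_pos: [0.7068, 0.0104, 0.2944]
orientation: [-0.001, 0.108, 0.994, -0.0]
wrist_force: [0.8, -0.1, 0.1]
finger_gap: 0.0512
grip_force: 0.0
```

```bash
python3 go.py 709 10 300 80.5
```

```text
xyz [-2.2  0.1 -5.6] turn [-0.002 -0.002  1.519] dist 6.0
```

Call:
{"op": "apply_moves", "data": {
  "rows": [
    {"xyz":[0,0,0],"turn":[0,0,0.12],"grip":0.6},
    {"xyz":[0,0,0],"turn":[0,0,0.24],"grip":0.6},
    {"xyz":[0,0,0],"turn":[0,0,0.36],"grip":0.6},
    {"xyz":[0,0,0],"turn":[0,0,0.48],"grip":0.6},
    {"xyz":[0,0,0],"turn":[0,0,0.6],"grip":0.6},
    {"xyz":[0,0,0],"turn":[0,0,0.72],"grip":0.6},
    {"xyz":[0,0,0],"turn":[0,0,0.84],"grip":0.6},
    {"xyz":[0,0,0],"turn":[0,0,0.96],"grip":0.6},
    {"xyz":[0,0,0],"turn":[0,0,1.08],"grip":0.6},
    {"xyz":[0,0,0],"turn":[0,0,1.2],"grip":0.6},
    {"xyz":[0,0,0],"turn":[0,0,1.32],"grip":0.6},
    {"xyz":[0,0,0],"turn":[0,0,1.44],"grip":0.6}
  ]
}}

```text
clock: 8.1
tcp_pos: [0.7064, 0.0105, 0.2941]
orientation: [-0.001, 0.737, 0.676, -0.001]
wrist_force: [0.3, 0.1, 0.2]
finger_gap: 0.0514
grip_force: 0.0
```

```bash
python3 go.py 709 10 208 80.5;  python3 - <<'E'
from h import *
c,z,K,V=cam("wrist"); cv2.imwrite("pics/w4.png",c); print(-V[:3,:3].T@V[:3,3],pix([.709,.010,.231],K,V),pix([.6996,-.0471,.243],K,V)); P=pts(z,K,V)
m=(abs(P[...,2]-.229)<.006)&(np.hypot(P[...,0]-.6996,P[...,1]+.0471)<.1)&(np.hypot(P[...,0]-.6996,P[...,1]+.0471)>.03)
q=P[m]; print(len(q),q.mean(0), np.degrees(np.arctan2(*(q.mean(0)-[.6996,-.0471,0])[1::-1])))
E
```

```text
xyz [-0.2  2.9 86.1] turn [-0.003  0.     0.079] dist 86.0
[0.71298361 0.09360576 0.43681416] [325.99724469 264.07397062] [318.21517103 362.67970542]
2396 [0.71136883 0.01827659 0.22992977] 79.79514387965527
```

View pics/w4.png

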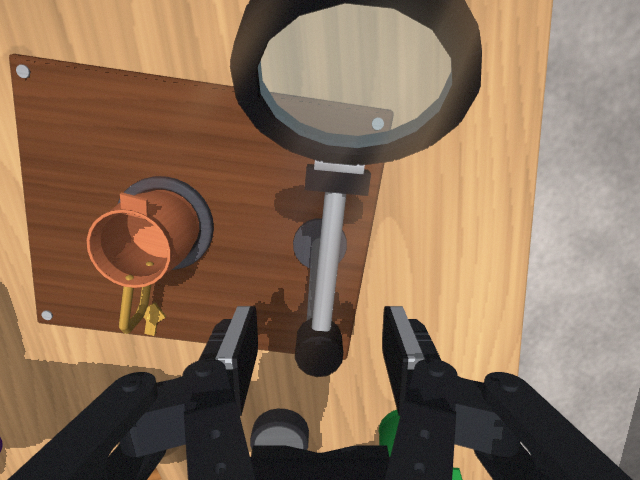

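Wrist view: rod from the cap (320,340) to the hinge block (338,180), between the fingers (245/400); lens ring (355,70). Descend and grip.

Call:
{"op": "apply_moves", "data": {
  "rows": [
    {"xyz":[0,3,15],"turn":[0,0,0.08],"grip":0.6},
    {"xyz":[0,3,40],"turn":[0,0,0.08],"grip":0.6},
    {"xyz":[0,3,65],"turn":[0,0,0.08],"grip":0.6},
    {"xyz":[0,3,84],"turn":[0,0,0.08],"grip":0.6},
    {"xyz":[0,3,84],"turn":[0,0,0.08],"grip":0.6},
    {"xyz":[0,3,84],"turn":[0,0,0.08],"grip":0.05},
    {"xyz":[0,3,84],"turn":[0,0,0.08],"grip":0.05},
    {"xyz":[0,3,84],"turn":[0,0,0.08],"grip":0.05},
    {"xyz":[0,3,84],"turn":[0,0,0.08],"grip":0.05},
    {"xyz":[0,3,84],"turn":[0,0,0.08],"grip":0.05}
  ],
  "force": 25
}}

```text
clock: 8.98
tcp_pos: [0.711, 0.01, 0.2143]
orientation: [0.001, 0.761, 0.648, 0.001]
wrist_force: [0.3, 0.5, 4.1]
finger_gap: 0.011
grip_force: 25.1
```

```bash
cat > arc.py <<'E'
from h import *
import sys
# rows for swinging the grip about the post by n steps of d rad (ccw)
s=env.get_state(); r=rot(s); post=np.array([.6996,-.0471]); t=np.array(s["tcp_pos"]); v=t[:2]-post
print("grip radius",np.linalg.norm(v),"ang",np.degrees(np.arctan2(v[1],v[0])),"toolyaw",np.degrees(np.arctan2(*r.as_matrix()[1::-1,0])),"gap",s["finger_gap"])
d=float(sys.argv[1])
for k in range(1,13):
    a=d*k; w=np.array([np.cos(a)*v[0]-np.sin(a)*v[1],np.sin(a)*v[0]+np.cos(a)*v[1]])-v
    print(k,r.inv().apply([*w*1000,0]).round(1),-round(a,3))
E
python3 arc.py 0.08
```

```text
grip radius 0.058217340933147343 ang 78.73207640797003 toolyaw 80.83377139075266 gap 0.010978578513376283
1 [-0.  -4.7 -0. ] -0.08
2 [-0.4 -9.3 -0. ] -0.16
3 [ -1.2 -13.9  -0.1] -0.24
4 [ -2.3 -18.4  -0.1] -0.32
5 [ -3.8 -22.8  -0.1] -0.4
6 [ -5.6 -27.1  -0.1] -0.48
7 [ -7.8 -31.2  -0.1] -0.56
8 [-10.2 -35.2  -0.1] -0.64
9 [-13.  -38.9  -0.2] -0.72
10 [-16.1 -42.4  -0.2] -0.8
11 [-19.5 -45.6  -0.2] -0.88
12 [-23.1 -48.6  -0.2] -0.96
```

Call:
{"op": "apply_moves", "data": {
  "rows": [
    {"xyz":[0,-4.7,0],"turn":[0,0,-0.08],"grip":0.05},
    {"xyz":[-0.4,-9.3,0],"turn":[0,0,-0.16],"grip":0.05},
    {"xyz":[-1.2,-13.9,0],"turn":[0,0,-0.24],"grip":0.05},
    {"xyz":[-2.3,-18.4,0],"turn":[0,0,-0.32],"grip":0.05},
    {"xyz":[-3.8,-22.8,0],"turn":[0,0,-0.4],"grip":0.05},
    {"xyz":[-5.6,-27.1,0],"turn":[0,0,-0.48],"grip":0.05},
    {"xyz":[-7.8,-31.2,0],"turn":[0,0,-0.56],"grip":0.05},
    {"xyz":[-10.2,-35.2,0],"turn":[0,0,-0.64],"grip":0.05},
    {"xyz":[-13,-38.9,0],"turn":[0,0,-0.72],"grip":0.05},
    {"xyz":[-16.1,-42.4,0],"turn":[0,0,-0.8],"grip":0.05},
    {"xyz":[-16.1,-42.4,0],"turn":[0,0,-0.8],"grip":0.05}
  ]
}}

```text
clock: 9.9
tcp_pos: [0.6661, -0.0004, 0.2143]
orientation: [0.002, 0.448, 0.894, -0.0]
wrist_force: [-0.6, -3.5, 5.3]
finger_gap: 0.0108
grip_force: 24.8
```

```bash
python3 arc.py 0.07
```

```text
grip radius 0.057495670274720495 ang 125.60547190508292 toolyaw 126.72818432610919 gap 0.01084186283610542
1 [-0.1 -4.  -0. ] -0.07
2 [-0.4 -8.  -0. ] -0.14
3 [ -1. -12.  -0.] -0.21
4 [ -1.9 -15.9  -0. ] -0.28
5 [ -3.1 -19.8  -0. ] -0.35
6 [ -4.5 -23.5  -0. ] -0.42
7 [ -6.2 -27.2  -0. ] -0.49
8 [ -8.2 -30.7  -0. ] -0.56
9 [-10.4 -34.1  -0. ] -0.63
10 [-12.8 -37.3  -0. ] -0.7
11 [-15.4 -40.3  -0. ] -0.77
12 [-18.3 -43.2  -0. ] -0.84
```

Call:
{"op": "apply_moves", "data": {
  "rows": [
    {"xyz":[-0.1,-4,0],"turn":[0,0,-0.07],"grip":0.05},
    {"xyz":[-0.4,-8,0],"turn":[0,0,-0.14],"grip":0.05},
    {"xyz":[-1,-12,0],"turn":[0,0,-0.21],"grip":0.05},
    {"xyz":[-1.9,-15.9,0],"turn":[0,0,-0.28],"grip":0.05},
    {"xyz":[-3.1,-19.8,0],"turn":[0,0,-0.35],"grip":0.05},
    {"xyz":[-4.5,-23.5,0],"turn":[0,0,-0.42],"grip":0.05},
    {"xyz":[-6.2,-27.2,0],"turn":[0,0,-0.49],"grip":0.05},
    {"xyz":[-8.2,-30.7,0],"turn":[0,0,-0.56],"grip":0.05},
    {"xyz":[-10.4,-34.1,0],"turn":[0,0,-0.63],"grip":0.05},
    {"xyz":[-12.8,-37.3,0],"turn":[0,0,-0.7],"grip":0.05},
    {"xyz":[-12.8,-37.3,0],"turn":[0,0,-0.7],"grip":0.05}
  ]
}}

```text
clock: 10.82
tcp_pos: [0.6442, -0.0329, 0.2143]
orientation: [0.002, 0.116, 0.993, -0.001]
wrist_force: [-0.4, -4.1, 5.8]
finger_gap: 0.0109
grip_force: 25.3
```

```bash
cat > sw.py <<'E'
from m2 import *
import sys
ST=np.radians(-13.0); ex=np.array([np.cos(ST),np.sin(ST)]); ey=np.array([-ex[1],ex[0]])
for n in sys.argv[1:]:
    c,z,K,V=cam(n); P=pts(z,K,V); h=cv2.cvtColor(c,cv2.COLOR_BGR2HSV)
    Q=P[...,:2]*1000-NEST; X,Y,Z=Q@ex,Q@ey,P[...,2]*1000
    reg=(abs(Y)<90)&(X>-140)&(Z>195)&(Z<345)&(z>0)
    ok=lambda m:(m.sum(),np.array([np.median(X[m]),np.median(Y[m]),np.median(Z[m])]).round(1) if m.any() else None)
    red=reg&((h[...,0]<5)|(h[...,0]>175))&(h[...,1]>170)&(X<0); print(n,"red",ok(red))
    ring=reg&(h[...,2]<60)&(X<47)&(X>-60); print("ring",ok(ring),[ (a[ring].min().round(1),a[ring].max().round(1)) for a in(X,Y,Z)] if ring.any() else "")
    if ring.sum()>30:
        q=np.c_[X,Y,Z].reshape(-1,3) if 0 else np.stack([X[ring],Y[ring],Z[ring]],1)
        e=np.linalg.lstsq(np.c_[q[:,:2],np.ones(len(q))],q[:,2],rcond=None)[0]; print("slope X,Y",e[:2].round(3))
E
python3 arc.py 0.07|head -1; python3 sw.py top wrist
```

```text
grip radius 0.057202256092425054 ang 165.62158670886413 toolyaw 166.70602351046384 gap 0.010878698552844289
top red (np.int64(0), None)
ring (np.int64(0), None) 
wrist red (np.int64(0), None)
ring (np.int64(21162), array([ 23.2,  12.4, 269.2])) [(np.float64(9.7), np.float64(47.0)), (np.float64(-45.2), np.float64(51.1)), (np.float64(238.3), np.float64(285.4))]
slope X,Y [-1.143  0.026]
```

Call:
{"op": "apply_moves", "data": {
  "rows": [
    {"xyz":[0,-1.2,0],"turn":[0,0,-0.02],"grip":0.05},
    {"xyz":[0,-1.2,0],"turn":[0,0,-0.02],"grip":0.05},
    {"xyz":[0,-1.2,0],"turn":[0,0,-0.02],"grip":0.05}
  ]
}}

```text
clock: 11.17
tcp_pos: [0.6441, -0.0334, 0.2143]
orientation: [0.002, 0.107, 0.994, -0.001]
wrist_force: [-0.9, -2.5, 5.8]
finger_gap: 0.0107
grip_force: 26.1
```

```bash
python3 arc.py 0.07|head -1; python3 sw.py wrist side
```

```text
grip radius 0.057190718804594476 ang 166.14835314219212 toolyaw 167.70192290704657 gap 0.010673151538087747
wrist red (np.int64(0), None)
ring (np.int64(21245), array([ 23.2,  28.1, 269.2])) [(np.float64(9.8), np.float64(47.0)), (np.float64(-46.5), np.float64(50.1)), (np.float64(238.0), np.float64(286.1))]
slope X,Y [-1.143  0.016]
side red (np.int64(113), array([-24.5,  -8.5, 317.4]))
ring (np.int64(336), array([ 11.7, -31. , 276.1])) [(np.float64(-15.6), np.float64(46.8)), (np.float64(-50.7), np.float64(46.8)), (np.float64(236.7), np.float64(308.3))]
slope X,Y [-1.08   0.077]
```

Call:
{"op": "apply_moves", "data": {
  "rows": [
    {"xyz":[0,0,0],"turn":[0,0,0],"grip":0.5},
    {"xyz":[0,0,0],"turn":[0,0,0],"grip":0.5},
    {"xyz":[0,0,0],"turn":[0,0,0],"grip":0.5},
    {"xyz":[0,0,-20],"turn":[0,0,0],"grip":0.5},
    {"xyz":[0,0,-60],"turn":[0,0,0],"grip":0.5},
    {"xyz":[0,0,-100],"turn":[0,0,0],"grip":0.5},
    {"xyz":[0,0,-140],"turn":[0,0,0],"grip":0.5},
    {"xyz":[0,40,-150],"turn":[0,0,0],"grip":0.5},
    {"xyz":[0,80,-150],"turn":[0,0,0],"grip":0.2},
    {"xyz":[0,120,-150],"turn":[0,0,0],"grip":0},
    {"xyz":[0,160,-150],"turn":[0,0,0],"grip":0},
    {"xyz":[0,200,-150],"turn":[0,0,0],"grip":0}
  ]
}}

```text
clock: 12.27
tcp_pos: [0.6848, 0.1647, 0.3625]
orientation: [0.0, 0.106, 0.994, 0.0]
wrist_force: [0.3, -0.1, -0.2]
finger_gap: 0.0001
grip_force: 0.0
```

```bash
python3 sw.py top side
```

```text
top red (np.int64(169), array([-23.7,   3.1, 321.5]))
ring (np.int64(457), array([  7. ,  -2.2, 285.1])) [(np.float64(-14.1), np.float64(47.0)), (np.float64(-45.4), np.float64(50.4)), (np.float64(237.1), np.float64(309.2))]
slope X,Y [-1.035  0.017]
side red (np.int64(106), array([-24.4,  -8.5, 316.4]))
ring (np.int64(339), array([ 10.9, -30.9, 276.6])) [(np.float64(-15.8), np.float64(46.9)), (np.float64(-51.2), np.float64(44.6)), (np.float64(236.6), np.float64(307.1))]
slope X,Y [-1.068  0.076]
```

```bash
python3 go.py 515 -2 358 167; python3 - <<'E'
import numpy as np
for t in np.arange(.85,-.01,-.1): print(round(t,2),"X",round(54-118*np.cos(t)+11*np.sin(t),1) if 0 else round(55-(119)*np.cos(t)+9*np.sin(t),1),"z",round(225+119*np.sin(t)+4*np.cos(t),1))
E
```

```text
xyz [ 131.6 -202.4    1.7] turn [ 0.001 -0.003  0.023] dist 241.0
0.85 X -16.8 z 317.0
0.75 X -25.9 z 309.0
0.65 X -34.3 z 300.2
0.55 X -41.7 z 290.6
0.45 X -48.2 z 280.4
0.35 X -53.7 z 269.6
0.25 X -58.1 z 258.3
0.15 X -61.3 z 246.7
0.05 X -63.4 z 234.9
```

Call:
{"op": "apply_moves", "data": {
  "rows": [
    {"xyz":[22,-34,0],"turn":[0,0,0.02],"grip":0},
    {"xyz":[44,-68,0],"turn":[0,0,0.02],"grip":0},
    {"xyz":[66,-102,0],"turn":[0,0,0.02],"grip":0},
    {"xyz":[88,-136,0],"turn":[0,0,0.02],"grip":0},
    {"xyz":[110,-170,0],"turn":[0,0,0.02],"grip":0},
    {"xyz":[131,-202,2],"turn":[0,0,0.02],"grip":0},
    {"xyz":[131,-202,2],"turn":[0,0,0.02],"grip":0},
    {"xyz":[131,-202,2],"turn":[0,0,0.02],"grip":0}
  ]
}}

```text
clock: 13.03
tcp_pos: [0.5127, -0.0086, 0.3608]
orientation: [0.001, 0.117, 0.993, 0.0]
wrist_force: [0.4, 0.0, -0.5]
finger_gap: -0.0003
grip_force: 0.0
```

```bash
cat > st.py <<'E'
from m2 import *
ST=np.radians(-13.0); ex=np.array([np.cos(ST),np.sin(ST)]); ey=np.array([-ex[1],ex[0]])
s=env.get_state(); q=np.array(s["tcp_pos"])[:2]*1000-NEST; print("tcp station",(q@ex).round(1),(q@ey).round(1),(s["tcp_pos"][2]*1000).round(1), "yaw",np.degrees(np.arctan2(*rot(s).as_matrix()[1::-1,0])).round(1))
E
python3 st.py
```

```text
tcp station -20.8 -4.6 360.8 yaw 166.6
```

Call:
{"op": "apply_moves", "data": {
  "rows": [
    {"xyz":[-4,6,15],"turn":[0,0,0],"grip":0},
    {"xyz":[-4,6,30],"turn":[0,0,0],"grip":0},
    {"xyz":[-4,6,44],"turn":[0,0,0],"grip":0},
    {"xyz":[5,6,52],"turn":[0,0,0],"grip":0},
    {"xyz":[13.5,6,60.6],"turn":[0,0,0],"grip":0},
    {"xyz":[21,6,70],"turn":[0,0,0],"grip":0},
    {"xyz":[27.4,6,80.4],"turn":[0,0,0],"grip":0},
    {"xyz":[27.4,6,80.4],"turn":[0,0,0],"grip":0}
  ]
}}

```text
clock: 13.7
tcp_pos: [0.4886, 0.0058, 0.2783]
orientation: [-0.001, 0.115, 0.993, 0.0]
wrist_force: [-0.8, 0.5, 0.1]
finger_gap: 0.0
grip_force: 0.0
```

```bash
python3 st.py; python3 sw.py side
```

```text
tcp station -47.5 4.0 278.3 yaw 166.8
side red (np.int64(107), array([-55.1,  -8. , 275.7]))
ring (np.int64(556), array([-14.1, -21.5, 257.1])) [(np.float64(-59.9), np.float64(46.1)), (np.float64(-49.6), np.float64(48.7)), (np.float64(228.6), np.float64(344.4))]
slope X,Y [-0.781 -0.009]
```

Call:
{"op": "apply_moves", "data": {
  "rows": [
    {"xyz":[6.2,-2,8.7],"turn":[0,0,0],"grip":0},
    {"xyz":[10.6,-2,20],"turn":[0,0,0],"grip":0},
    {"xyz":[13.8,-2,31.6],"turn":[0,0,0],"grip":0},
    {"xyz":[15.5,-2,40],"turn":[0,0,0],"grip":0},
    {"xyz":[16,-2,46],"turn":[0,0,0],"grip":0},
    {"xyz":[16,-2,46],"turn":[0,0,0],"grip":0},
    {"xyz":[16,-2,46],"turn":[0,0,0],"grip":0}
  ]
}}

```text
clock: 14.33
tcp_pos: [0.4733, 0.0066, 0.2338]
orientation: [-0.0, 0.115, 0.993, -0.0]
wrist_force: [-0.1, -0.9, 0.5]
finger_gap: -0.0
grip_force: 0.0
```

```bash
python3 st.py; python3 sw.py side
```

```text
tcp station -62.6 1.3 233.8 yaw 166.8
side red (np.int64(89), array([-63.9,  -8.2, 231.8]))
ring (np.int64(596), array([-17.4, -24.9, 232.2])) [(np.float64(-60.0), np.float64(45.8)), (np.float64(-61.7), np.float64(48.5)), (np.float64(219.9), np.float64(344.3))]
slope X,Y [-0.666 -0.149]
```

Call:
{"op": "apply_moves", "data": {
  "rows": [
    {"xyz":[0,0,2],"turn":[0,0,0],"grip":0},
    {"xyz":[0,0,4],"turn":[0,0,0],"grip":0},
    {"xyz":[0,0,4],"turn":[0,0,0],"grip":0},
    {"xyz":[0,0,4],"turn":[0,0,0],"grip":0}
  ]
}}

```text
clock: 14.72
tcp_pos: [0.4733, 0.0065, 0.23]
orientation: [0.0, 0.115, 0.993, -0.0]
wrist_force: [-0.2, -0.1, -0.9]
finger_gap: 0.0002
grip_force: 0.0
```

Call:
{"op": "apply_moves", "data": {
  "rows": [
    {"xyz":[0,0,-40],"turn":[0,0,0],"grip":0},
    {"xyz":[0,0,-70],"turn":[0,0,0],"grip":0},
    {"xyz":[0,40,-75],"turn":[0,0,0],"grip":0},
    {"xyz":[0,80,-75],"turn":[0,0,0],"grip":0},
    {"xyz":[0,120,-75],"turn":[0,0,0],"grip":0},
    {"xyz":[0,160,-75],"turn":[0,0,0],"grip":0},
    {"xyz":[0,200,-75],"turn":[0,0,0],"grip":0},
    {"xyz":[0,200,-75],"turn":[0,0,0],"grip":0}
  ]
}}

```text
clock: 15.38
tcp_pos: [0.5196, 0.207, 0.304]
orientation: [0.0, 0.112, 0.994, 0.001]
wrist_force: [-0.2, -1.1, -0.2]
finger_gap: 0.0
grip_force: 0.0
```

```bash
cat > sw2.py <<'E'
from m2 import *
ST=np.radians(-13.0); ex=np.array([np.cos(ST),np.sin(ST)]); ey=np.array([-ex[1],ex[0]])
st=lambda p:np.stack([(p-NEST)@ex,(p-NEST)@ey],-1)
for n in("top","side"):
    c,z,K,V=cam(n); cv2.imwrite(f"pics/{n}_f.png",c); h=cv2.cvtColor(c,cv2.COLOR_BGR2HSV); P=pts(z,K,V); S=st(P[...,:2]*1000); Z=P[...,2]*1000
    near=(abs(S)<[140,62]).all(-1)&(Z>205)&(Z<250)&(z>0)
    red=near&((h[...,0]<5)|(h[...,0]>175))&(h[...,1]>170)
    if red.any():
        q=cast(uvs(red),.229,K,V); print(n,"tab cast",st(q).mean(0).round(1),"z",np.median(Z[red]).round(1))
    ring=near&(h[...,2]<60)&(S[...,0]<44)
    (cx,cy),ax,a=cv2.minAreaRect(cv2.convexHull(uvs(ring).astype(np.float32)).reshape(-1,2)) if 0 else cv2.fitEllipse(cv2.convexHull(uvs(ring).astype(np.float32)))
    print("ring centre (ellipse, z=.230)",st(cast([[cx,cy]],.230,K,V)).round(1),"n",ring.sum())
    q=np.stack([S[ring][:,0],S[ring][:,1],Z[ring]],1); q=q[q[:,2]>np.percentile(q[:,2],15)]
    e=np.linalg.lstsq(np.c_[q[:,:2],np.ones(len(q))],q[:,2],rcond=None)[0]; print("slope",e.round(3),"bbox",q.min(0).round(1),q.max(0).round(1))
    cap=(abs(S-[170,0])<[22,22]).all(-1)&(Z>228)&(Z<265); print("cap",S[cap].mean(0).round(1),Z[cap].max().round(1))
    print("nest rim?",end=" "); m=(Z>33)&(Z<43)&(np.hypot(*np.moveaxis(S,-1,0))<60)&(np.hypot(*np.moveaxis(S,-1,0))>42); print(S[m].mean(0).round(1),m.sum())
E
python3 sw2.py
```

```text
top tab cast [-63.3   3.3] z 230.7
ring centre (ellipse, z=.230) [[-0.8  2.2]] n 526
slope [-1.0000e-03 -3.0000e-03  2.3243e+02] bbox [-47.4 -45.  229.4] [ 43.7  49.8 238.2]
cap [1.678e+02 1.000e-01] 241.5
nest rim? [-25.3  -6.8] 150
side tab cast [-63.5  -2.3] z 229.4
ring centre (ellipse, z=.230) [[-2.  -6.5]] n 458
slope [-9.00000e-03  9.00000e-03  2.30418e+02] bbox [-47.8 -51.2 225.6] [ 43.8  50.  234.6]
cap [166.7  -4.7] 239.5
nest rim? [ -5.3 -24.3] 245
```

Lens is level (slope ≈0), with a ~2–3 mm swivel offset towards +y. Nudge it by straddling the tab with part-open fingers.

```bash
python3 go.py 469 7 300 167
```

```text
xyz [   4.2 -201.9    4.4] turn [-0.001 -0.    -0.001] dist 202.0
```

View pics/top_f.png

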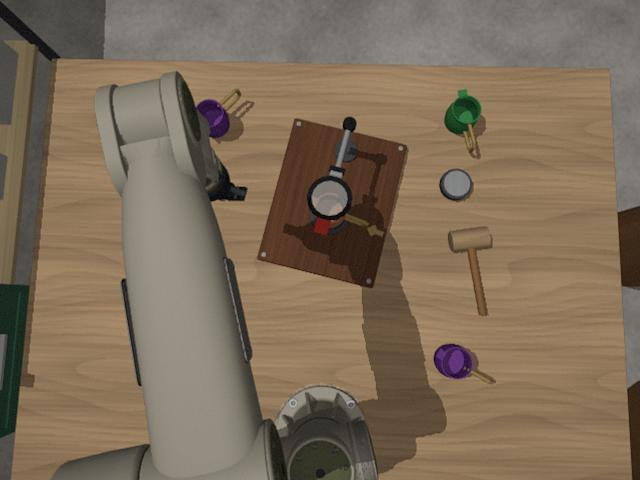

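Top view: lens (329,197) lies over the jug, tab (321,226) towards the base, handle at the arrow (375,231), bystanders in place.

Call:
{"op": "apply_moves", "data": {
  "rows": [
    {"xyz":[4,-40,4],"turn":[0,0,0],"grip":0.5},
    {"xyz":[4,-80,4],"turn":[0,0,0],"grip":0.5},
    {"xyz":[4,-120,4],"turn":[0,0,0],"grip":0.5},
    {"xyz":[4,-160,4],"turn":[0,0,0],"grip":0.5},
    {"xyz":[4,-190,4],"turn":[0,0,0],"grip":0.5},
    {"xyz":[4,-202,4],"turn":[0,0,0],"grip":0.5},
    {"xyz":[4,-202,4],"turn":[0,0,0],"grip":0.5},
    {"xyz":[4,-202,4],"turn":[0,0,0],"grip":0.5}
  ]
}}

```text
clock: 16.15
tcp_pos: [0.4682, 0.0039, 0.3012]
orientation: [0.001, 0.117, 0.993, -0.0]
wrist_force: [-0.3, 0.2, 0.4]
finger_gap: 0.043
grip_force: 0.0
```

```bash
python3 st.py; python3 -c "
from h import *
print(env.get_state()['finger_gap'])"
```

```text
tcp station -67.0 -2.4 301.2 yaw 166.6
0.042955036863517225
```

Call:
{"op": "apply_moves", "data": {
  "rows": [
    {"xyz":[0,5,15],"turn":[0,0,0],"grip":0.5},
    {"xyz":[0,5,40],"turn":[0,0,0],"grip":0.5},
    {"xyz":[0,5,65],"turn":[0,0,0],"grip":0.5},
    {"xyz":[0,5,86],"turn":[0,0,0],"grip":0.5},
    {"xyz":[0,5,86],"turn":[0,0,0],"grip":0.5},
    {"xyz":[0,5,86],"turn":[0,0,0],"grip":0.5}
  ]
}}

```text
clock: 16.65
tcp_pos: [0.4691, 0.011, 0.2144]
orientation: [-0.001, 0.115, 0.993, 0.0]
wrist_force: [0.2, 0.3, 0.3]
finger_gap: 0.0427
grip_force: 0.0
```

```bash
python3 st.py
```

```text
tcp station -67.7 4.7 214.4 yaw 166.8
```

Call:
{"op": "apply_moves", "data": {
  "rows": [
    {"xyz":[0,-4,0],"turn":[0,0,0],"grip":0.5},
    {"xyz":[0,-8,0],"turn":[0,0,0],"grip":0.5},
    {"xyz":[0,-10.5,0],"turn":[0,0,0],"grip":0.5},
    {"xyz":[0,-10.5,0],"turn":[0,0,0],"grip":0.5},
    {"xyz":[0,-10.5,0],"turn":[0,0,0],"grip":0.5}
  ]
}}

```text
clock: 17.07
tcp_pos: [0.4681, -0.0003, 0.2157]
orientation: [0.001, 0.115, 0.993, -0.0]
wrist_force: [0.4, 0.4, -0.7]
finger_gap: 0.043
grip_force: 0.0
```

```bash
python3 st.py
```

```text
tcp station -66.2 -6.5 215.7 yaw 166.7
```

Call:
{"op": "apply_moves", "data": {
  "rows": [
    {"xyz":[0,5,0],"turn":[0,0,0],"grip":0.5},
    {"xyz":[0,5,0],"turn":[0,0,0],"grip":0.5},
    {"xyz":[0,5,-30],"turn":[0,0,0],"grip":0.5},
    {"xyz":[0,5,-60],"turn":[0,0,0],"grip":0.5},
    {"xyz":[0,5,-95],"turn":[0,0,0],"grip":0.5},
    {"xyz":[0,45,-95],"turn":[0,0,0],"grip":0.5},
    {"xyz":[0,85,-95],"turn":[0,0,0],"grip":0.5},
    {"xyz":[0,125,-95],"turn":[0,0,0],"grip":0.5},
    {"xyz":[0,165,-95],"turn":[0,0,0],"grip":0.5},
    {"xyz":[0,200,-95],"turn":[0,0,0],"grip":0.5},
    {"xyz":[0,200,-95],"turn":[0,0,0],"grip":0.5}
  ]
}}

```text
clock: 17.98
tcp_pos: [0.514, 0.2004, 0.309]
orientation: [0.0, 0.112, 0.994, 0.001]
wrist_force: [-1.3, -0.9, 0.1]
finger_gap: 0.0426
grip_force: 0.0
```

```bash
python3 sw2.py
```

```text
top tab cast [-63.  -0.] z 230.4
ring centre (ellipse, z=.230) [[-0.6 -0.3]] n 526
slope [-7.0000e-03 -0.0000e+00  2.3237e+02] bbox [-47.5 -47.6 229.4] [ 43.9  47.8 238. ]
cap [ 1.675e+02 -1.000e-01] 242.1
nest rim? [-25.   -1.8] 142
side tab cast [-63.   -5.1] z 229.3
ring centre (ellipse, z=.230) [[-1.9 -8.8]] n 463
slope [-5.0000e-03  9.0000e-03  2.3053e+02] bbox [-47.9 -51.8 225.6] [ 43.8  45.3 236.5]
cap [167.   -4.8] 240.6
nest rim? [ -5.4 -24.9] 242
```

Lens is centred (tab 0.0, ring −0.3 mm) and level. A last check of the handle, then hand in.

```bash
python3 - <<'E'
from m2 import *
c,z,K,V=cam("top"); h,b=brass(c); P=pts(z,K,V); w=np.linalg.norm(P[...,:2]*1000-NEST,axis=2)
m=b&(P[...,2]>.09)&(P[...,2]<.125)&(w<110)&(w>50); p=cast(uvs(m),.106,K,V); q=p.mean(0)-NEST
print(len(p),line(p)[0],np.degrees(np.arctan2(q[1],q[0]))%360)
print(ticket.hand_in())
E
```

```text
63 66.88188 248.72831016194175
the job is handed in; nothing more can be done
None
```

The job is handed in. The jug stands in its nest with its handle pointing at the arrow: within about 0.4° by the close view after release, about 1.5° by a rougher top view at the end. The lens is level and within about 1 mm of centre over the jug, and the mallet, tin and grey box were not touched.

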